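Click the punch's paper stop into the blue clip

TASK

Set the paper stop of the hole punch: with a fingertip, push the white-finned stop along its rail until it drops into the notch of the blue clip and stays there. Only push it, never pinch it between the fingers; do not run it past the blue clip. Leave the other things on the desk where they are, and take the hand away at the end.

Things in the scene. Friction and masses are not known exactly. Their poses are not given: they have to be found in the camera images.
- bed: grey fixed punching bed, 200 (x) x 620 (y) x 12 mm; origin at the centre of its underside on the desk, z up, y along the rail. The aluminium rail (30 wide, 420 long, top 22 mm above the desk) lies at bed x = -55 mm, centred at y = +40 mm, with 14 mm high end blocks. At the -y end is the metal hole punch, 130 x 75 mm, its top 90 mm above the desk, from y = -295 to -217 mm.
- stop_fin (a point): centre of the sliding stop's white upright fin (44 in bed x, 24 along the rail, from 44 to 97 mm above the desk; this point is at 69 mm); axes as the bed's. The black saddle below (56 x 50 mm) rides on the rail and cannot come off. Friction about 1 N; climbing a ridge takes about 5 to 8 N, then it snaps forward into the notch and centres itself when let go. Push on the fin's end face.
- stop (a joint): position of the stop along the rail, m: 0 at mid-rail, growing towards the bed's +y, end stops at -0.165 and +0.165; starts somewhere between the clips
- pin (a joint): height of the stop's sprung detent pin, m: 0 = down (on the bare rail, or dropped in a notch), about 0.006 = riding on top of a clip's ridge. Its red head, in the middle of the fin's top, rises with it.
- clip_blue: blue clip fixed on the rail, 85 to 125 mm from mid-rail on either side: two round ridges 6 mm above the rail (28 mm above the desk), tops 10.5 mm either side of its notch, ramps from 21 mm; thin blue flaps 36 mm long on the bed at both sides. Origin on the bed's surface under the notch, 12 mm above the desk; axes as the bed's. The stop is home with its fin centred over the notch.
- clip_yellow: yellow clip of the same shape, on the rail on the other side of the stop: not the wanted one
- stop_left: the +y side plate of the fin, 44 x 8 x 50 mm (its outer face is 12 mm from the fin's centre); origin at the middle of its lower edge, 44 mm above the desk
- stop_right: the -y side plate of the fin, the same on the other side
- wood_block: small wooden block, 45 x 65 x 30 mm, lying on the bed beside the rail; origin at the centre of its underside; bystander, loose
- dish: blue ceramic dish, 76 mm across, 26 mm high, on the bed beside the rail; origin at the centre of its underside; bystander, loose
- tape_roll: roll of amber tape lying flat, 90 mm across, 24 mm high; origin at the centre of its underside; bystander, loose
- stapler: red and black stapler, 135 x 38 x 60 mm, long along its x; origin at the centre of its underside; bystander, loose
- glue: white glue bottle with orange cap, 40 mm across, 100 mm high; origin at the centre of its underside; bystander, loose
- pen_pot: dark steel pen pot, 72 mm across, 90 mm high; origin at the centre of its underside; bystander, loose
- set_square: flat plastic set square, 160 x 100 x 4 mm; origin on its underside, about its middle; bystander, loose

How it is judged:
By the outcome, as a careful person would: the job done as asked, in the order asked, and still so for the second after the job is handed in, with the robot touching nothing.
It also fails if it takes over 40 s, if anything falls off the work surface, if the arm or the gripper's body presses on something with over 40 N, if the wrist force passes 120 N, or if a joint passes its speed limit or range.

ROBOT

A 7-joint arm with a two-finger parallel gripper is mounted at the origin on the work surface. World frame = base frame: x ahead of the robot, y to its left, z up, the work surface at z = 0. Lengths are in m, angles in rad, forces in N, time in s.
With the tool pointing down it reaches from about 0.4 to 0.875 m from the base axis. Payload 19.3 kg.
Tool frame: the origin (TCP) lies on the centre line of the jaws, within the pads' length; the fingertips stand 14 mm ahead of it and the grasp point (between the pads) lies 5 mm behind it; x points along the fingers, y is the direction in which the jaws open and shut, and the axes are right-handed (so a half turn about x gives the same grasp; the last joint's range is limited). The gripper opens to 85 mm and grips with 20 to 120 N. Pads are 22 mm wide; open, the fingers measure 114 mm over their backs; the gripper's body (76 mm by 85 mm) begins 54 mm behind the grasp point. The pads swing forward as they close: fully open they stand 13 mm farther back than shut.
Start: joints at [1.226, 0.521, -0.036, 1.599, 0.021, 1.021, -0.113], TCP at [0.17, -0.602, 0.208] pointing down, gripper open.
Joint ranges: [-2.91, 2.91], [-0.3, 2.13], [-1.5, 1.42], [0.17, 2.43], [-1.26, 4.41], [0.16, 1.93], [-2.52, 2.52]. Speed limits (rad/s): [1.89, 1.89, 2.39, 2.39, 3.01, 3.01, 3.01].

INTERFACE

Orientations are given as [roll, pitch, yaw] about the fixed x, y, z axes, in that order (R = Rz(yaw) Ry(pitch) Rx(roll)).
In Python, from workcell import monitor, optics, bot gives the robot as it stands.
- The arm moves only by the tool arm_command, never from a script. Its arguments are lists of equal length, an entry for each row: "delta_pos": the shift along the tool's x, y, z as a fraction of full scale, a list of three; "rotation": the turn, a rotation vector about the tool's x, y, z as a fraction of full scale, a list of three. In form: {"delta_pos": [[dx, dy, dz], ...], "rotation": [[wx, wy, wz], ...]}. A call has 1 to 10 rows; each row shifts and turns the pose as measured when the row begins, along the tool's axes as they then stand; what a row does not reach is not made up. Full scale, the value 1, is 30 mm for a shift and 6 degrees for a turn. A row lasts 1/10 s, in which the tool goes at most 50 mm and 8.59 degrees, less where a joint would pass 70% of its speed; a pose out of reach is approached as far as the arm can. A call with a number of a shift or a turn outside -1 to 1 is refused whole. A call with a gripper value outside its range is refused whole. "gripper" is the closure, from -1 (fully open) to 1 (shut), so that 0 is half open, set as the call begins (left out, the last holds). The fingers move at their own pace and stop on an object; "grip_force" is the grip in N (left out, the last holds). Time passes only in rows, so rows that do not move let the fingers close. It gives the time, the measured TCP pose, the force and the opening at its end, in the units of the state.
- monitor.observe(): the state, without advancing time (a new reading comes with each control period).
- optics.grab_frame(name): name is "scene" or "side" or "wrist"; returns the picture (480x640x3 uint8, red, green, blue); there is no depth.
- optics.camera_params(name): a dict with "fx", "fy", "cx", "cy" (pixels), "dist_coeffs" ([k1, k2, p1, p2, k3] as OpenCV has them; the pictures are not rectified), "origin" and "rotation" of the camera in the world. Camera axes: x right, y down, z forward; pixel columns grow to the right and rows downward; lengths in m; the calibration is good to about 2 mm. A picture is of the moment at which its call begins: read the wrist's pose just before it. camera_params takes no time and is no camera call; for the wrist camera it gives the pose at the moment of the call.
- bot.job_done(): hands the job in, once; it reports no verdict.
The state is a dict: "clock": time; "qpos": joint angles; "qd": joint speeds; "joint_efforts": joint torques, N m; "position": TCP position; "tool_rot": TCP orientation; "force": force on the tool from outside, world axes, zero at the start; "moment": the same for the moment, N m; "grip_width": finger opening in m.
Only numpy, scipy, OpenCV 4.12 (cv2) and the standard library are available. Lean on these libraries where they do the work, as an engineer would, in place of code of your own. Each camera call takes 0.05 s, during which the arm holds its last target. There are 200 camera calls.

## Working session

There is one attempt and no reset: what is moved stays moved. The work goes in short steps, Python scripts to look and compute and a tool call to move; the robot and the scene stay as the last step left them, time stands still between calls to the robot, and variables do not carry over. Pictures are saved under pics/ and viewed, about 8 in all and at most 12, crops included, and the job is handed in when it is done.

Besides the shell and the picture viewer there is one more tool, called after "Emit:" by a JSON object that holds its "name" and its "arguments", one argument or row to a line. arm_command: Moves the arm, as the interface text tells. Its arguments: {"type":"object","properties":{"delta_pos":{"type":"array","items":{"type":"array","items":{"type":"number"}}},"rotation":{"type":"array","items":{"type":"array","items":{"type":"number"}}},"gripper":{"type":"number"},"grip_force":{"type":"number"}},"required":["delta_pos","rotation"]}

```bash
mkdir -p pics; python3 - <<'E'
from workcell import monitor, optics
import cv2
s=monitor.observe(); print(s)
for n in("scene","side"):
    print(n,optics.camera_params(n)); cv2.imwrite(f"pics/{n}0.png",optics.grab_frame(n)[:,:,::-1])
E
```

```text
{'clock': 0.0, 'qpos': array([ 1.2257781 ,  0.52200913, -0.03631686,  1.60000242,  0.02122395,
        1.02109121, -0.11281071]), 'qd': array([-0.00105582, -0.00084221,  0.00015274,  0.00014072,  0.00055493,
        0.00031961, -0.0003366 ]), 'joint_efforts': array([-2.35648324e-03, -9.27107763e+01,  1.97893851e+00, -3.69936168e+01,
        1.78120489e-02,  8.08789831e-03,  3.54631618e-05]), 'position': array([ 0.16946006, -0.60121519,  0.20793091]), 'tool_rot': array([-1.47671829,  1.56967176,  1.93967519]), 'force': array([-1.0333969 ,  0.14203518, -0.18827086]), 'moment': array([-0.01358438,  0.01340068, -0.01111501]), 'grip_width': 0.0855269029973528}
scene {'fx': 456.53394595725507, 'fy': 456.53394595725507, 'cx': 320.1419074848723, 'cy': 246.94927191399876, 'dist_coeffs': array([0.03466012, 0.        , 0.        , 0.        , 0.        ]), 'origin': array([ 0.98243025, -0.30378259,  1.0526234 ]), 'rotation': array([-2.64295542e+00, -2.42673350e-03,  1.04627748e+00])}
side {'fx': 525.7658632337096, 'fy': 525.7658632337096, 'cx': 309.8441184492565, 'cy': 245.38612233072487, 'dist_coeffs': array([-0.1398337,  0.       ,  0.       ,  0.       ,  0.       ]), 'origin': array([0.03353421, 0.90439045, 1.04093833]), 'rotation': array([-2.32178282, -0.00776704, -2.65916003])}
```

View pics/scene0.png

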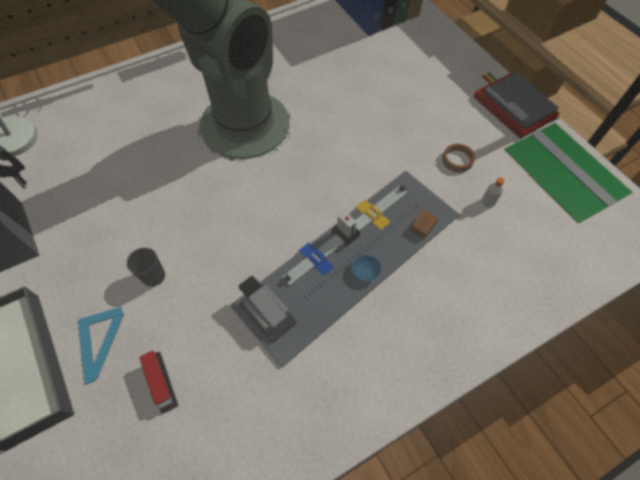

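View pics/side0.png

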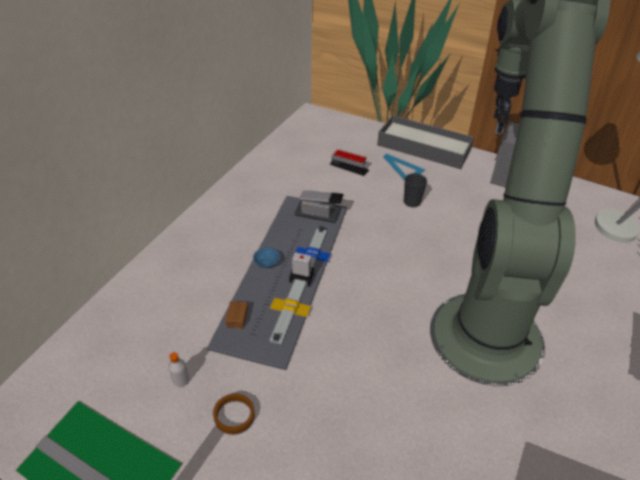

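The stop (347,230) sits between the blue clip (317,259) on the punch side and the yellow clip (372,214). Next I'll take enlarged crops for measuring.

```bash
cat > h.py <<'E'
import numpy as np, cv2
from scipy.spatial.transform import Rotation as R
from workcell import monitor, optics
def cam(n):
    p=optics.camera_params(n); K=np.array([[p['fx'],0,p['cx']],[0,p['fy'],p['cy']],[0,0,1]])
    return K,p['dist_coeffs'],p['origin'],R.from_euler('xyz',p['rotation']).as_matrix()
def ray2z(n,uv,z):
    K,d,o,M=cam(n); q=cv2.undistortPoints(np.array(uv,float).reshape(-1,1,2),K,d).reshape(-1,2)
    v=np.c_[q,np.ones(len(q))]@M.T; return o+v*((np.asarray(z)-o[2])/v[:,2])[:,None]
def proj(n,P):
    K,d,o,M=cam(n); return cv2.projectPoints((np.atleast_2d(P)-o)@M,np.zeros(3),np.zeros(3),K,d)[0].reshape(-1,2)
E
python3 - <<'E'
import cv2,numpy as np
a=cv2.imread("pics/scene0.png")[160:370,220:470]; b=cv2.imread("pics/side0.png")[185:375,200:360]
cv2.imwrite("pics/sc1.png",cv2.resize(a,None,fx=2.8,fy=2.8,interpolation=cv2.INTER_CUBIC))
cv2.imwrite("pics/sd1.png",cv2.resize(b,None,fx=3,fy=3,interpolation=cv2.INTER_CUBIC))
from h import *
print(ray2z("scene",[[317,259],[372,214],[347,219]],[.012,.012,.097]))
E
```

```text
[[ 0.5195876  -0.04236191  0.012     ]
 [ 0.47549222  0.15424601  0.012     ]
 [ 0.4983493   0.05547598  0.097     ]]
```

View pics/sc1.png

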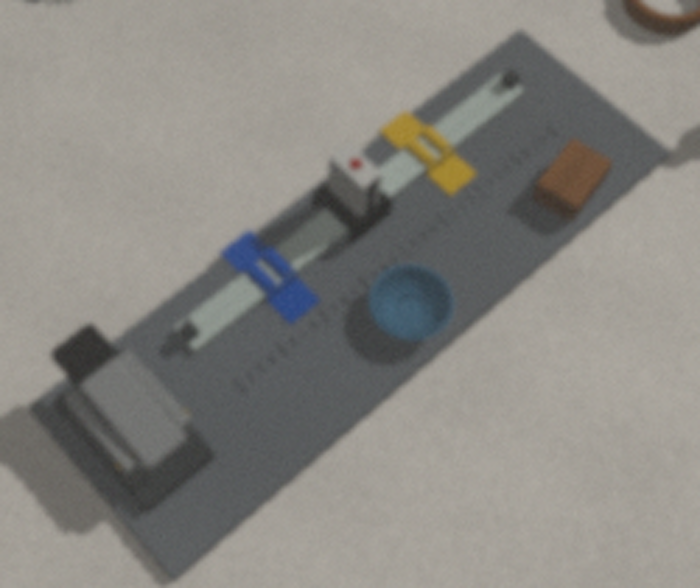

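View pics/sd1.png

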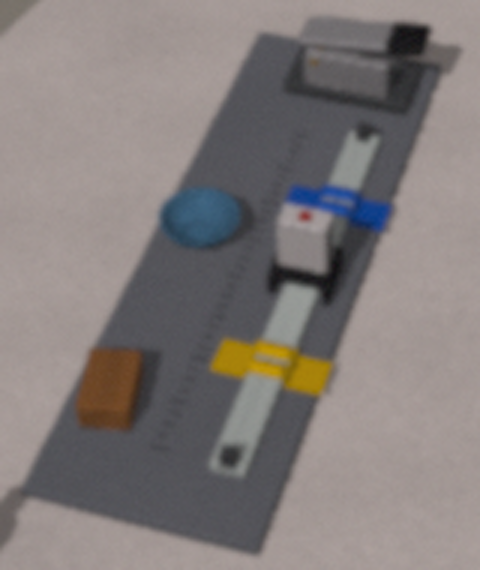

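Both crops show the bed with the blue notch at about (270,271) in the scene crop, the red pin head at (356,164), and the blue flaps from (240,245) to (298,305). The side of the fin facing yellow is clear, so I push from there towards the punch.

```bash
cat > fit.py <<'E'
from h import *
from scipy.optimize import least_squares
S=lambda a:np.array(a)/2.8-.32+[220,160]
D=lambda a:np.array(a)/3-.33+[200,185]
sc=S([[520,32],[668,157],[172,580],[35,407]]); C=np.array([[-.1,.31],[.1,.31],[.1,-.31],[-.1,-.31]])
sd=D([[258,552],[28,492],[262,35]])
def T(p,P):
    P=np.atleast_2d(P);c,s=np.cos(p[2]),np.sin(p[2]);return np.c_[P[:,0]*c-P[:,1]*s+p[0],P[:,0]*s+P[:,1]*c+p[1],P[:,2]]
C3=np.c_[C,np.full(4,.012)]
f=lambda p:np.r_[(proj("scene",T(p,C3))-sc).ravel(),(proj("side",T(p,C3[:3]))-sd).ravel()]
r=least_squares(f,[.55,.05,.2],loss='soft_l1');p=r.x
print("bed",p,"res",f(p).round(1))
def inv(W):
    c,s=np.cos(p[2]),np.sin(p[2]);d=W[:,:2]-p[:2];return np.c_[d@[c,s],d@[-s,c]]
if __name__=="__main__":
    for n,a,z in(("scene",S([[270,271],[428,147],[356,164],[510,80],[186,331]]),[.022,.022,.1,.036,.036]),("side",D([[338,201],[272,359],[305,216],[230,456],[366,131]]),[.022,.022,.1,.036,.036])):
        W=ray2z(n,a,z);print(n,"blue,yellow,pin,ends\n",inv(W).round(4),W.round(4))
    for n in("scene","side"):
        im=cv2.imread(f"pics/{n}0.png");hsv=cv2.cvtColor(im,cv2.COLOR_BGR2HSV)
        for nm,lo,hi in(("blue",(112,150,90),(125,255,255)),("yel",(20,150,90),(32,255,255))):
            m=cv2.inRange(hsv,lo,hi);k,l,st,c=cv2.connectedComponentsWithStats(m);i=1+st[1:,4].argmax()
            print(n,nm,st[i],inv(ray2z(n,[c[i]],.016)).round(4))
E
python3 fit.py
```

```text
bed [0.55541018 0.03481214 0.20413945] res [-0.7 -2.   0.8 -2.6  0.2 -0.3 -3.3 -0.5 -0.  -0.6 -3.  -1.  -1.5 -1.3]
scene blue,yellow,pin,ends
 [[-0.0538 -0.0686]
 [-0.0533  0.133 ]
 [-0.0523  0.0316]
 [-0.0498  0.2396]
 [-0.0529 -0.1671]] [[ 0.5166 -0.0432  0.022 ]
 [ 0.4762  0.1543  0.022 ]
 [ 0.4978  0.0551  0.1   ]
 [ 0.4581  0.2594  0.036 ]
 [ 0.5375 -0.1396  0.036 ]]
side blue,yellow,pin,ends
 [[-0.0563 -0.0716]
 [-0.0552  0.1304]
 [-0.0556  0.033 ]
 [-0.0574  0.2473]
 [-0.0595 -0.1595]] [[ 0.5148 -0.0467  0.022 ]
 [ 0.4749  0.1514  0.022 ]
 [ 0.4943  0.0558  0.1   ]
 [ 0.4491  0.2653  0.036 ]
 [ 0.5295 -0.1334  0.036 ]]
scene blue [308 253   2   3   3] [[-0.0742 -0.0761]]
scene yel [358 202  30  26 249] [[-0.0495  0.1327]]
side blue [299 252   2   1   2] [[-0.0203 -0.0662]]
side yel [271 298  39  19 384] [[-0.0558  0.1317]]
```

Both cameras agree. The blue notch is at bed y ≈ -0.070 and the fin at +0.032, so it needs about 102 mm of travel towards the punch. Next I work out the moves in tool axes.

```bash
cat > go.py <<'E'
import sys
from fit import *
P=np.array([.5554,.0348,.2041])
def goal(y,z,x=-.055): return T(P,[[x,y,z]])[0]
s=monitor.observe();Rt=R.from_euler('xyz',s['tool_rot']);M=Rt.as_matrix()
print("t",s['clock'],"pos",s['position'].round(4),"bed",inv(s['position'][None]).round(4),"F bed",R.from_euler('z',-P[2]).apply(s['force']).round(2),"w",s['grip_width'])
print(M.round(3))
c,n=np.cos(P[2]),np.sin(P[2])
for sg in(1,-1):  # jaws across the rail
    x=np.array([0,0,-1.]);y=sg*np.array([c,n,0]);G=np.c_[x,y,np.cross(x,y)]
    print("rotvec/6deg",(np.degrees((Rt.inv()*R.from_matrix(G)).as_rotvec())/6).round(2))
for a in sys.argv[1:]:
    g=np.array(eval(a));d=M.T@(g-s['position']);print(a,"tool rows of 30mm",(d/.03).round(3))
print("goal",goal(.085,.2),goal(.085,.074),"rail dir in tool",(M.T@[-n,c,0]).round(3))
E
python3 go.py "(.42,-.35,.208)" "goal(.085,.2)"
```

```text
bed [0.55541018 0.03481214 0.20413945] res [-0.7 -2.   0.8 -2.6  0.2 -0.3 -3.3 -0.5 -0.  -0.6 -3.  -1.  -1.5 -1.3]
t 0.1 pos [ 0.1695 -0.6013  0.208 ] bed [[-0.5069 -0.5446]] F bed [-0.51 -0.48  0.33] w 0.08511926992835556
[[-0.     0.271 -0.962]
 [ 0.001 -0.962 -0.271]
 [-1.    -0.001  0.   ]]
rotvec/6deg [-1.433e+01 -1.000e-02  1.000e-02]
rotvec/6deg [1.567e+01 1.000e-02 1.000e-02]
(.42,-.35,.208) tool rows of 30mm [ 4.0000e-03 -5.7950e+00 -1.0311e+01]
goal(.085,.2) tool rows of 30mm [  0.285 -19.871 -16.506]
goal [0.48431329 0.106888   0.2       ] [0.48431329 0.106888   0.074     ] rail dir in tool [ 0.001 -0.998 -0.071]
```

Emit:
{"name": "arm_command", "arguments": {
  "delta_pos": [
    [0,-0.55,-0.98],
    [0,-0.55,-0.98],
    [0,-0.55,-0.98],
    [0,-0.55,-0.98],
    [0,-0.55,-0.98],
    [0,-0.55,-0.98],
    [0,-0.55,-0.98],
    [0,-0.55,-0.98],
    [0,-0.55,-0.98],
    [0,-0.55,-0.98]
  ],
  "rotation": [
    [0.07,0,0],
    [0.07,0,0],
    [0.07,0,0],
    [0.07,0,0],
    [0.07,0,0],
    [0.07,0,0],
    [0.07,0,0],
    [0.07,0,0],
    [0.07,0,0],
    [0.07,0,0]
  ],
  "gripper": 1,
  "grip_force": 40
}}

```text
clock: 1.1
position: [0.4193, -0.3645, 0.2049]
tool_rot: [-0.835, 1.564, 2.497]
force: [0.8, -0.0, -0.4]
grip_width: 0.0002
```

```bash
python3 go.py  "goal(.085,.2)"
```

```text
bed [0.55541018 0.03481214 0.20413945] res [-0.7 -2.   0.8 -2.6  0.2 -0.3 -3.3 -0.5 -0.  -0.6 -3.  -1.  -1.5 -1.3]
t 1.1 pos [ 0.4193 -0.3645  0.2049] bed [[-0.2142 -0.3635]] F bed [ 0.78 -0.18 -0.39] w 0.0001931044789754139
[[-0.005  0.189 -0.982]
 [ 0.004 -0.982 -0.189]
 [-1.    -0.005  0.004]]
rotvec/6deg [-15.13  -0.     0.07]
rotvec/6deg [14.87  0.07  0.  ]
goal(.085,.2) tool rows of 30mm [  0.212 -15.02   -5.099]
goal [0.48431329 0.106888   0.2       ] [0.48431329 0.106888   0.074     ] rail dir in tool [ 0.005 -1.     0.014]
```

Emit:
{"name": "arm_command", "arguments": {
  "delta_pos": [
    [0.02,-0.99,-0.34],
    [0.02,-0.99,-0.34],
    [0.02,-0.99,-0.34],
    [0.02,-0.99,-0.34],
    [0.02,-0.99,-0.34],
    [0.02,-0.99,-0.34],
    [0.02,-0.99,-0.34],
    [0.02,-0.99,-0.34],
    [0.02,-0.99,-0.34],
    [0.02,-0.99,-0.34]
  ],
  "rotation": [
    [0,0,0],
    [0,0,0],
    [0,0,0],
    [0,0,0],
    [0,0,0],
    [0,0,0],
    [0,0,0],
    [0,0,0],
    [0,0,0],
    [0,0,0]
  ]
}}

```text
clock: 2.1
position: [0.4647, -0.0402, 0.1979]
tool_rot: [-0.791, 1.562, 2.542]
force: [1.1, -0.8, 0.3]
grip_width: 0.0002
```

Emit:
{"name": "arm_command", "arguments": {
  "delta_pos": [
    [0,-0.99,-0.34],
    [0,-0.99,-0.34],
    [0,-0.99,-0.34],
    [0,-0.99,-0.34],
    [0,-0.99,-0.34],
    [0,0,0]
  ],
  "rotation": [
    [0,0,0],
    [0,0,0],
    [0,0,0],
    [0,0,0],
    [0,0,0],
    [0,0,0]
  ]
}}

```text
clock: 2.7
position: [0.4856, 0.1259, 0.1978]
tool_rot: [-0.79, 1.56, 2.547]
force: [-0.1, -1.3, -0.4]
grip_width: 0.0001
```

```bash
python3 go.py  "goal(.085,.077)"; python3 - <<'E'
from h import *
cv2.imwrite("pics/w1.png",optics.grab_frame("wrist")[:,:,::-1])
E
```

```text
bed [0.55541018 0.03481214 0.20413945] res [-0.7 -2.   0.8 -2.6  0.2 -0.3 -3.3 -0.5 -0.  -0.6 -3.  -1.  -1.5 -1.3]
t 2.7 pos [0.4856 0.1259 0.1978] bed [[-0.0499  0.1033]] F bed [-0.32 -1.25 -0.43] w 0.00010819085420863568
[[-0.009  0.195 -0.981]
 [ 0.006 -0.981 -0.195]
 [-1.    -0.008  0.008]]
rotvec/6deg [-15.08  -0.     0.12]
rotvec/6deg [14.92  0.12  0.  ]
goal(.085,.077) tool rows of 30mm [4.022 0.645 0.133]
goal [0.48431329 0.106888   0.2       ] [0.48431329 0.106888   0.074     ] rail dir in tool [ 0.008 -1.     0.008]
```

View pics/w1.png

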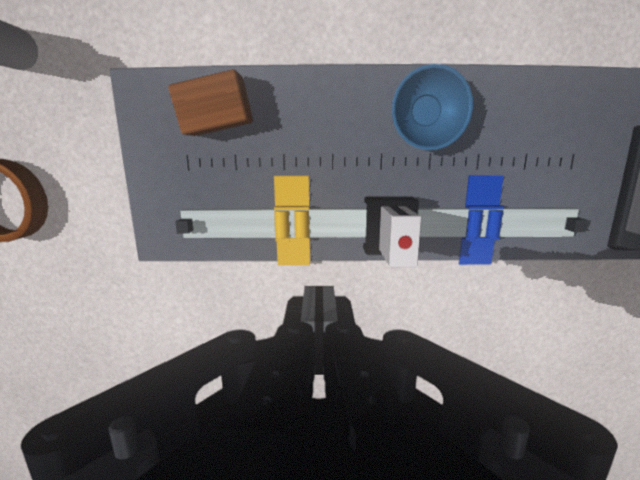

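The wrist view is clear: blue notch (484,223), yellow notch (292,224), pin head (405,242). The fingertips at (319,287) are on the yellow side of the fin. I refine the measurement with these pixels.

```bash
python3 - <<'E'
from fit import *
W=ray2z("wrist",[[484.5,223],[292,224],[405,242],[184,226],[574,225]],[.022,.022,.099,.036,.036]);print(inv(W).round(4))
E
python3 go.py "goal(.085,.089)"
```

```text
bed [0.55541018 0.03481214 0.20413945] res [-0.7 -2.   0.8 -2.6  0.2 -0.3 -3.3 -0.5 -0.  -0.6 -3.  -1.  -1.5 -1.3]
[[-0.0549 -0.07  ]
 [-0.0546  0.1328]
 [-0.0539  0.0329]
 [-0.0526  0.2416]
 [-0.0544 -0.1564]]
bed [0.55541018 0.03481214 0.20413945] res [-0.7 -2.   0.8 -2.6  0.2 -0.3 -3.3 -0.5 -0.  -0.6 -3.  -1.  -1.5 -1.3]
t 2.75 pos [0.4855 0.1238 0.1976] bed [[-0.0505  0.1013]] F bed [-0.8  -0.81  0.24] w -0.00016076575254114905
[[-0.009  0.193 -0.981]
 [ 0.005 -0.981 -0.193]
 [-1.    -0.007  0.008]]
rotvec/6deg [-1.509e+01  1.000e-02  1.100e-01]
rotvec/6deg [ 1.491e+01  1.100e-01 -1.000e-02]
goal(.085,.089) tool rows of 30mm [3.618 0.57  0.116]
goal [0.48431329 0.106888   0.2       ] [0.48431329 0.106888   0.074     ] rail dir in tool [ 0.007 -1.     0.01 ]
```

Emit:
{"name": "arm_command", "arguments": {
  "delta_pos": [
    [0.75,0.06,0.02],
    [0.75,0.06,0.02],
    [0.75,0.06,0.02],
    [0.75,0.06,0.02],
    [0.6,0.06,0.02],
    [0,0,0]
  ],
  "rotation": [
    [0,0,0.02],
    [0,0,0.02],
    [0,0,0.02],
    [0,0,0.02],
    [0,0,0.02],
    [0,0,0]
  ]
}}

```text
clock: 3.35
position: [0.483, 0.1085, 0.086]
tool_rot: [0.616, 1.56, -2.335]
force: [-0.5, 0.3, 0.3]
grip_width: -0.0002
```

```bash
python3 go.py  "goal(-.015,.089)"
```

```text
bed [0.55541018 0.03481214 0.20413945] res [-0.7 -2.   0.8 -2.6  0.2 -0.3 -3.3 -0.5 -0.  -0.6 -3.  -1.  -1.5 -1.3]
t 3.35 pos [0.483  0.1085 0.086 ] bed [[-0.056   0.0868]] F bed [-0.4   0.38  0.31] w -0.00017556416992784346
[[-0.007  0.189 -0.982]
 [-0.008 -0.982 -0.189]
 [-1.     0.006  0.009]]
rotvec/6deg [-15.13   0.11   0.02]
rotvec/6deg [14.87  0.02 -0.11]
goal(-.015,.089) tool rows of 30mm [-0.08   3.393 -0.08 ]
goal [0.48431329 0.106888   0.2       ] [0.48431329 0.106888   0.074     ] rail dir in tool [-0.006 -1.     0.014]
```

Emit:
{"name": "arm_command", "arguments": {
  "delta_pos": [
    [0,0.2,0],
    [0,0.2,0],
    [0,0.2,0],
    [0,0.2,0],
    [0,0.2,0],
    [0,0.2,0],
    [0,0.2,0],
    [0,0.2,0],
    [0,0.2,0],
    [0,0.2,0]
  ],
  "rotation": [
    [0,0,0],
    [0,0,0],
    [0,0,0],
    [0,0,0],
    [0,0,0],
    [0,0,0],
    [0,0,0],
    [0,0,0],
    [0,0,0],
    [0,0,0]
  ]
}}

```text
clock: 4.35
position: [0.4968, 0.0432, 0.09]
tool_rot: [0.962, 1.563, -1.991]
force: [0.3, 0.3, -0.5]
grip_width: 0.0005
```

```bash
python3 go.py "goal(-.008,.089)"; python3 - <<'E'
from h import *
cv2.imwrite("pics/w2.png",optics.grab_frame("wrist")[:,:,::-1])
E
```

```text
bed [0.55541018 0.03481214 0.20413945] res [-0.7 -2.   0.8 -2.6  0.2 -0.3 -3.3 -0.5 -0.  -0.6 -3.  -1.  -1.5 -1.3]
t 4.35 pos [0.4968 0.0432 0.09  ] bed [[-0.0557  0.0201]] F bed [ 0.4   0.26 -0.48] w 0.0004561170308833316
[[-0.003  0.187 -0.982]
 [-0.008 -0.982 -0.187]
 [-1.     0.007  0.005]]
rotvec/6deg [-1.515e+01  9.000e-02 -1.000e-02]
rotvec/6deg [ 1.485e+01 -1.000e-02 -9.000e-02]
goal(-.008,.089) tool rows of 30mm [ 0.039  0.936 -0.037]
goal [0.48431329 0.106888   0.2       ] [0.48431329 0.106888   0.074     ] rail dir in tool [-0.007 -1.     0.016]
```

View pics/w2.png

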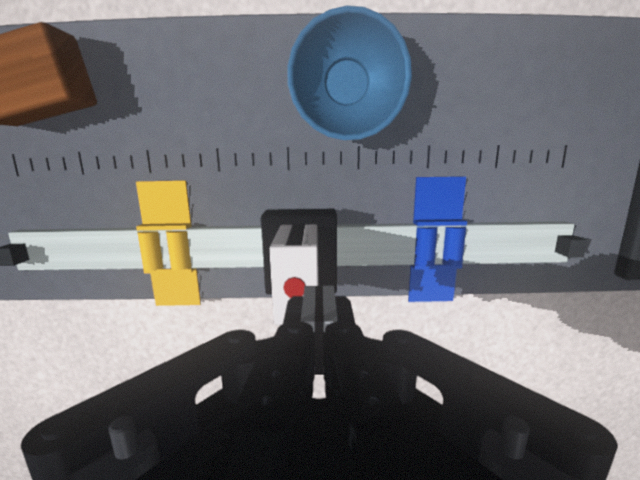

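```bash
python3 - <<'E'
from fit import *
W=ray2z("wrist",[[440,245],[164,250],[294,288],[271,245],[318,245]],[.022,.022,.099,.097,.097]);print(inv(W).round(4))
s=monitor.observe();M=R.from_euler('xyz',s['tool_rot']).as_matrix()
for k in(0,.014):print(proj("wrist",s['position']+M[:,0]*k),inv((s['position']+M[:,0]*k)[None]), s['position']+M[:,0]*k)
cv2.imwrite("pics/w3.png",cv2.resize(cv2.imread("pics/w2.png")[190:350,220:420],None,fx=4,fy=3.7,interpolation=cv2.INTER_CUBIC))
cv2.imwrite("pics/s3.png",np.hstack([cv2.resize(optics.grab_frame("side")[215:315,250:350,::-1],(400,400)),cv2.resize(optics.grab_frame("scene")[180:280,280:380,::-1],(400,400))]))
E
```

```text
bed [0.55541018 0.03481214 0.20413945] res [-0.7 -2.   0.8 -2.6  0.2 -0.3 -3.3 -0.5 -0.  -0.6 -3.  -1.  -1.5 -1.3]
[[-0.054  -0.0687]
 [-0.054   0.1346]
 [-0.0533  0.0337]
 [-0.0309  0.0443]
 [-0.0314  0.0211]]
[[322.66259856 285.13408881]] [[-0.05572137  0.01895703]] [0.49700276 0.04207945 0.08995905]
[[322.39207017 275.8955038 ]] [[-0.05579016  0.0188567 ]] [0.49695574 0.04196726 0.07595958]
```

View pics/s3.png

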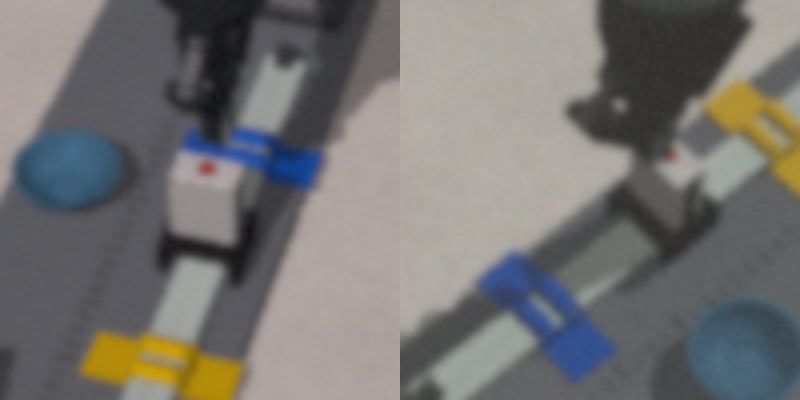

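```bash
python3 - <<'E'
from fit import *
s=monitor.observe();M=R.from_euler('xyz',s['tool_rot']).as_matrix()
print(optics.camera_params("wrist")['origin'],s['position'])
for k in(-.02,-.01,0,.014):
  for z in(-.011,.011):print(k,z,proj("wrist",s['position']+M@np.array([[k,k],[-.008,.008],[z,z]])[:,0]).round(0),proj("side",s['position']+M@[k,0,z]).round(0),proj("scene",s['position']+M@[k,0,z]).round(0))
E
```

```text
bed [0.55541018 0.03481214 0.20413945] res [-0.7 -2.   0.8 -2.6  0.2 -0.3 -3.3 -0.5 -0.  -0.6 -3.  -1.  -1.5 -1.3]
[0.56335936 0.05920889 0.25488836] [0.49680447 0.04337513 0.08995817]
-0.02 -0.011 [[306. 280.]] [[299. 250.]] [[346. 221.]]
-0.02 0.011 [[307. 322.]] [[307. 251.]] [[340. 215.]]
-0.01 -0.011 [[307. 272.]] [[299. 253.]] [[346. 223.]]
-0.01 0.011 [[307. 312.]] [[307. 254.]] [[340. 217.]]
0 -0.011 [[307. 266.]] [[299. 255.]] [[345. 225.]]
0 0.011 [[308. 304.]] [[307. 257.]] [[339. 219.]]
0.014 -0.011 [[308. 258.]] [[299. 259.]] [[345. 228.]]
0.014 0.011 [[309. 294.]] [[307. 261.]] [[339. 222.]]
```

View pics/w3.png

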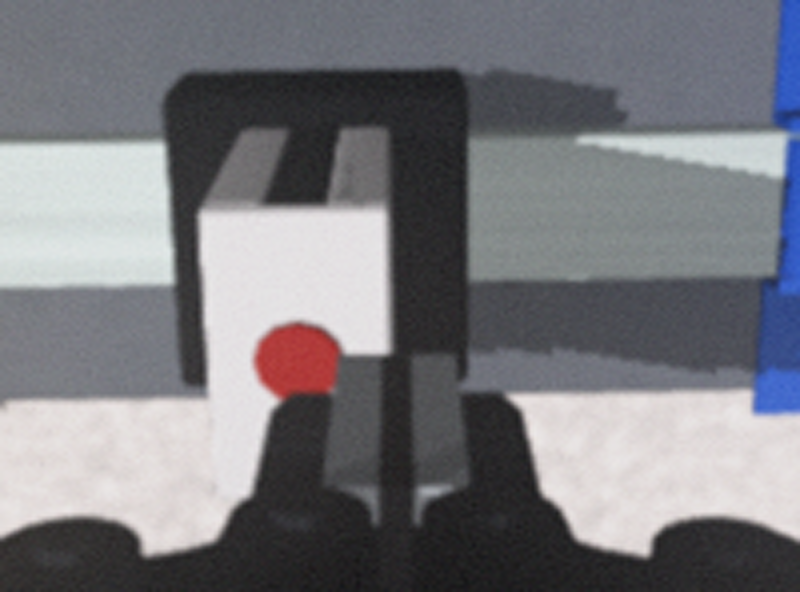

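The finger passed above the fin without touching it. All three cameras put the visible fingertip about 20–27 mm behind the reported TCP, not 14 mm ahead. The stop hasn't moved (pin still at y≈0.033). I back off the same way and go lower.

Emit:
{"name": "arm_command", "arguments": {
  "delta_pos": [
    [-0.1,-0.4,0],
    [0,-0.5,0],
    [0,-0.5,0],
    [0,-0.5,0],
    [0,-0.5,0],
    [0.1,-0.1,0],
    [0,0,0]
  ],
  "rotation": [
    [0,0,0],
    [0,0,0],
    [0,0,0],
    [0,0,0],
    [0,0,0],
    [0,0,0],
    [0,0,0]
  ]
}}

```text
clock: 5.2
position: [0.4807, 0.1266, 0.0905]
tool_rot: [0.867, 1.565, -2.083]
force: [-0.3, -0.4, -0.2]
grip_width: -0.0003
```

Emit:
{"name": "arm_command", "arguments": {
  "delta_pos": [
    [0.4,0,0],
    [0.4,0,0],
    [0.4,0,0],
    [0,0,0]
  ],
  "rotation": [
    [0,0,0],
    [0,0,0],
    [0,0,0],
    [0,0,0]
  ]
}}

```text
clock: 5.6
position: [0.4804, 0.1248, 0.051]
tool_rot: [0.835, 1.564, -2.116]
force: [-0.7, 0.1, 0.4]
grip_width: 0.0002
```

```bash
python3 go.py "goal(.0,.05)"; python3 - <<'E'
from h import *
cv2.imwrite("pics/w4.png",np.hstack([cv2.resize(optics.grab_frame("wrist")[150:350,200:400,::-1],(400,400)),cv2.resize(optics.grab_frame("side")[215:315,250:350,::-1],(400,400))]))
E
```

```text
bed [0.55541018 0.03481214 0.20413945] res [-0.7 -2.   0.8 -2.6  0.2 -0.3 -3.3 -0.5 -0.  -0.6 -3.  -1.  -1.5 -1.3]
t 5.6 pos [0.4804 0.1248 0.051 ] bed [[-0.0552  0.1034]] F bed [-0.66  0.19  0.42] w 0.00020199336627419807
[[-0.004  0.189 -0.982]
 [-0.006 -0.982 -0.189]
 [-1.     0.005  0.005]]
rotvec/6deg [-15.13   0.08  -0.  ]
rotvec/6deg [14.87 -0.   -0.07]
goal(.0,.05) tool rows of 30mm [ 0.051  3.445 -0.055]
goal [0.48431329 0.106888   0.2       ] [0.48431329 0.106888   0.074     ] rail dir in tool [-0.005 -1.     0.014]
```

View pics/w4.png

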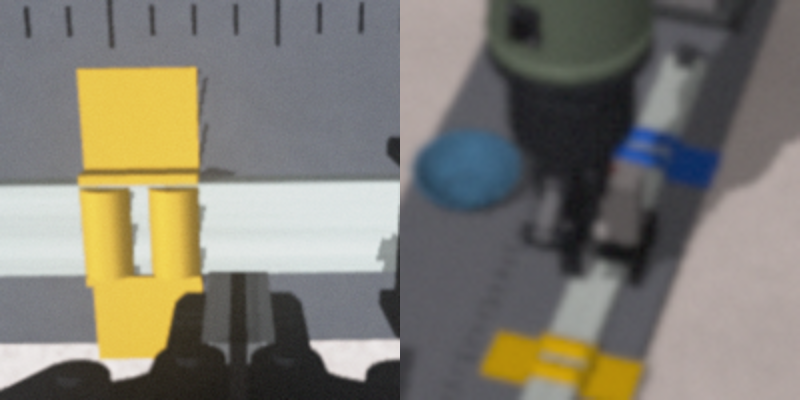

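```bash
python3 - <<'E'
from fit import *
s=monitor.observe();M=R.from_euler('xyz',s['tool_rot']).as_matrix()
for k in(-.03,-.02,0,.014):
  a=[proj(n,s['position']+M@np.array([k,0,z]))[0] for n in("side","wrist") for z in(-.011,.011)]
  print(k,[(q-[250,215])*4+[400,0] for q in a[:2]],[(q-[200,150])*2 for q in a[2:]])
E
```

```text
bed [0.55541018 0.03481214 0.20413945] res [-0.7 -2.   0.8 -2.6  0.2 -0.3 -3.3 -0.5 -0.  -0.6 -3.  -1.  -1.5 -1.3]
-0.03 [array([554.54462479, 258.83838657]), array([588.09487724, 266.37693308])] [array([246.89757702, 275.78767354]), array([246.50088068, 364.86968684])]
-0.02 [array([554.94349735, 269.71200751]), array([588.31737147, 277.24823928])] [array([246.3255452, 259.2153562]), array([245.97633935, 343.65661627])]
0 [array([555.73056113, 291.11403028]), array([588.75645602, 298.64397371])] [array([245.36992246, 231.54791149]), array([245.0930576 , 307.96639405])]
0.014 [array([556.27316493, 305.82709946]), array([589.05920365, 313.35138774])] [array([244.81705715, 215.55138035]), array([244.5780786, 287.1755989])]
```

The fingertip is now at about z 0.075, centred on the rail and clear of the fin. I go down a touch more and push.

Emit:
{"name": "arm_command", "arguments": {
  "delta_pos": [
    [0.15,0.1,0],
    [0.02,0.2,0],
    [0.01,0.2,0],
    [0.01,0.2,0],
    [0.01,0.2,0],
    [0.01,0.2,0],
    [0.01,0.2,0],
    [0.01,0.2,0],
    [0.01,0.2,0],
    [0.01,0.2,0]
  ],
  "rotation": [
    [0,0,0],
    [0,0,0],
    [0,0,0],
    [0,0,0],
    [0,0,0],
    [0,0,0],
    [0,0,0],
    [0,0,0],
    [0,0,0],
    [0,0,0]
  ]
}}

```text
clock: 6.7
position: [0.4937, 0.0643, 0.0459]
tool_rot: [1.434, 1.566, -1.517]
force: [-0.1, 1.0, 0.9]
grip_width: -0.0
```

```bash
python3 go.py "goal(-.008,.045)"; python3 - <<'E'
from h import *
im=optics.grab_frame("wrist")[:,:,::-1];cv2.imwrite("pics/w5.png",im)
hsv=cv2.cvtColor(im,cv2.COLOR_BGR2HSV)
m=cv2.inRange(hsv,(112,150,60),(125,255,255));k,l,st,c=cv2.connectedComponentsWithStats(m);print(st[1:][st[1:,4]>100])
m=cv2.inRange(hsv,(172,120,80),(180,255,255))|cv2.inRange(hsv,(0,150,80),(4,255,255));k,l,st,c=cv2.connectedComponentsWithStats(m);print(st[1:][st[1:,4]>30],c[1:][st[1:,4]>30])
from fit import inv
i=[j for j in range(1,k) if st[j,4]>30]
if i: print("pin",inv(ray2z("wrist",c[i],.099)))
E
```

```text
bed [0.55541018 0.03481214 0.20413945] res [-0.7 -2.   0.8 -2.6  0.2 -0.3 -3.3 -0.5 -0.  -0.6 -3.  -1.  -1.5 -1.3]
t 6.7 pos [0.4937 0.0643 0.0459] bed [[-0.0545  0.0413]] F bed [0.06 1.05 0.91] w -4.549776125957947e-05
[[ 0.     0.189 -0.982]
 [-0.005 -0.982 -0.189]
 [-1.     0.005  0.001]]
rotvec/6deg [-15.14   0.04  -0.03]
rotvec/6deg [14.86 -0.03 -0.04]
goal(-.008,.045) tool rows of 30mm [ 0.038  1.645 -0.005]
goal [0.48431329 0.106888   0.2       ] [0.48431329 0.106888   0.074     ] rail dir in tool [-0.005 -1.     0.014]
[[ 467  185   67   58  536]
 [ 492  184   40   29  378]
 [ 457  245   75   86 2999]]
[[372 321  24  19 221]] [[381.16289593 329.64253394]]
bed [0.55541018 0.03481214 0.20413945] res [-0.7 -2.   0.8 -2.6  0.2 -0.3 -3.3 -0.5 -0.  -0.6 -3.  -1.  -1.5 -1.3]
pin [[-0.05131374  0.01874351]]
```

The stop is moving: pin at y≈0.019 with TCP at 0.041 and about 1 N, so the offset is 22–23 mm. I continue up to just before the blue ramp.

Emit:
{"name": "arm_command", "arguments": {
  "delta_pos": [
    [0.01,0.2,0],
    [0.01,0.2,0],
    [0.01,0.2,0],
    [0.01,0.2,0],
    [0.01,0.2,0],
    [0.01,0.2,0],
    [0.01,0.2,0],
    [0.01,0.2,0]
  ],
  "rotation": [
    [0,0,0],
    [0,0,0],
    [0,0,0],
    [0,0,0],
    [0,0,0],
    [0,0,0],
    [0,0,0],
    [0,0,0]
  ]
}}

```text
clock: 7.55
position: [0.5036, 0.0125, 0.0435]
tool_rot: [1.441, 1.566, -1.511]
force: [-0.4, 1.5, 0.5]
grip_width: -0.0001
```

```bash
cat > pin.py <<'E'
from fit import *
im=optics.grab_frame("wrist")[:,:,::-1];cv2.imwrite("pics/w_%.2f.png"%monitor.observe()['clock'],im)
hsv=cv2.cvtColor(im,cv2.COLOR_BGR2HSV)
m=cv2.inRange(hsv,(172,120,80),(180,255,255))|cv2.inRange(hsv,(0,150,80),(4,255,255));k,l,st,c=cv2.connectedComponentsWithStats(m)
i=[j for j in range(1,k) if st[j,4]>30]
print(st[i],c[i])
if i: print("pin",inv(ray2z("wrist",c[i],.099)))
E
python3 go.py "goal(-.027,.045)"; python3 pin.py
```

```text
bed [0.55541018 0.03481214 0.20413945] res [-0.7 -2.   0.8 -2.6  0.2 -0.3 -3.3 -0.5 -0.  -0.6 -3.  -1.  -1.5 -1.3]
t 7.55 pos [0.5036 0.0125 0.0435] bed [[-0.0552 -0.0113]] F bed [-0.07  1.57  0.49] w -5.579216676964019e-05
[[ 0.     0.189 -0.982]
 [-0.005 -0.982 -0.189]
 [-1.     0.005  0.001]]
rotvec/6deg [-15.14   0.04  -0.03]
rotvec/6deg [14.86 -0.03 -0.04]
goal(-.027,.045) tool rows of 30mm [-0.046  0.522 -0.014]
goal [0.48431329 0.106888   0.2       ] [0.48431329 0.106888   0.074     ] rail dir in tool [-0.005 -1.     0.014]
bed [0.55541018 0.03481214 0.20413945] res [-0.7 -2.   0.8 -2.6  0.2 -0.3 -3.3 -0.5 -0.  -0.6 -3.  -1.  -1.5 -1.3]
[[373 322  27  18 206]] [[383.13106796 329.87864078]]
pin [[-0.05087584 -0.03417066]]
```

Emit:
{"name": "arm_command", "arguments": {
  "delta_pos": [
    [0,0.1,0],
    [0,0.1,0],
    [0,0.1,0],
    [0,0.1,0],
    [0,0.1,0]
  ],
  "rotation": [
    [0,0,0],
    [0,0,0],
    [0,0,0],
    [0,0,0],
    [0,0,0]
  ]
}}

```text
clock: 8.1
position: [0.5067, -0.0031, 0.0435]
tool_rot: [1.424, 1.566, -1.527]
force: [-0.7, 3.4, 0.6]
grip_width: 0.0002
```

```bash
python3 go.py|sed -n 2p; python3 pin.py|tail -2
```

```text
t 8.1 pos [ 0.5067 -0.0031  0.0435] bed [[-0.0554 -0.0272]] F bed [-0.01  3.49  0.6 ] w 0.00015620897164745083
[[375 327  15  13  73]] [[381.01369863 333.32876712]]
pin [[-0.05238421 -0.04878921]]
```

Emit:
{"name": "arm_command", "arguments": {
  "delta_pos": [
    [0,0.07,0],
    [0,0.07,0]
  ],
  "rotation": [
    [0,0,0],
    [0,0,0]
  ]
}}

```text
clock: 8.35
position: [0.5075, -0.0076, 0.0435]
tool_rot: [1.416, 1.566, -1.535]
force: [0.5, 2.1, -0.1]
grip_width: 0.0001
```

```bash
python3 go.py|sed -n 2p; python3 pin.py|tail -2
```

```text
t 8.35 pos [ 0.5075 -0.0076  0.0435] bed [[-0.0555 -0.0318]] F bed [ 0.9   1.95 -0.07] w 0.00011062176409955546
[[376 330   8  10  35]] [[379.97142857 335.42857143]]
pin [[-0.05329662 -0.05289544]]
```

Emit:
{"name": "arm_command", "arguments": {
  "delta_pos": [
    [0,0.06,0]
  ],
  "rotation": [
    [0,0,0]
  ]
}}

```text
clock: 8.5
position: [0.508, -0.0099, 0.0435]
tool_rot: [1.45, 1.566, -1.501]
force: [0.1, 0.9, 0.6]
grip_width: 0.0002
```

Emit:
{"name": "arm_command", "arguments": {
  "delta_pos": [
    [0,0.06,0]
  ],
  "rotation": [
    [0,0,0]
  ]
}}

```text
clock: 8.6
position: [0.5084, -0.0121, 0.0435]
tool_rot: [1.431, 1.566, -1.52]
force: [0.9, 1.1, -0.6]
grip_width: -0.0
```

```bash
python3 go.py|sed -n 2p; python3 pin.py|tail -2
```

```text
t 8.6 pos [ 0.5084 -0.0121  0.0435] bed [[-0.0556 -0.0364]] F bed [ 1.13  0.93 -0.57] w -8.01653811675112e-06
[[376 328  12  12  48]] [[381.10416667 334.58333333]]
pin [[-0.05312384 -0.05773409]]
```

Emit:
{"name": "arm_command", "arguments": {
  "delta_pos": [
    [0,0.05,0]
  ],
  "rotation": [
    [0,0,0]
  ]
}}

```text
clock: 8.75
position: [0.5086, -0.0141, 0.0435]
tool_rot: [1.381, 1.566, -1.571]
force: [-0.2, -0.5, -0.1]
grip_width: -0.0001
```

```bash
python3 go.py|sed -n 2p; python3 pin.py|tail -2;ls pics
```

```text
t 8.75 pos [ 0.5086 -0.0141  0.0435] bed [[-0.0558 -0.0384]] F bed [-0.26 -0.42 -0.14] w -8.378469624094109e-05
bed [0.55541018 0.03481214 0.20413945] res [-0.7 -2.   0.8 -2.6  0.2 -0.3 -3.3 -0.5 -0.  -0.6 -3.  -1.  -1.5 -1.3]
[] []
s3.png
sc1.png
scene0.png
sd1.png
side0.png
w1.png
w2.png
w3.png
w4.png
w5.png
w_7.60.png
w_8.15.png
w_8.40.png
w_8.65.png
w_8.80.png
```

```bash
python3 - <<'E'
import cv2,numpy as np
cv2.imwrite("pics/v1.png",np.hstack([cv2.imread(f"pics/w_{t}.png")[150:400,240:500] for t in("8.65","8.80")])[:,:,:])
E
```

```text
(no output)
```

View pics/v1.png

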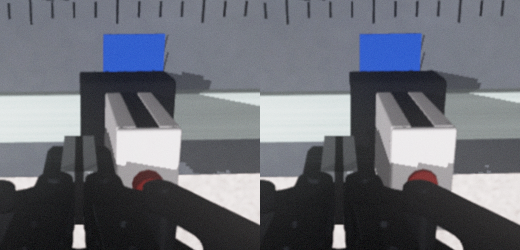

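Right frame: the stop snapped forward, away from the finger. The saddle (350–445) is now about centred on the blue flap (360–423), and the force is about 0. I back off along the rail, then lift.

Emit:
{"name": "arm_command", "arguments": {
  "delta_pos": [
    [0,-0.15,0],
    [0,-0.4,0],
    [0,-0.4,0],
    [0,-0.2,0],
    [-0.6,0,0],
    [-0.9,0,0],
    [-0.9,0,0],
    [-0.9,0,0],
    [-0.6,0,0],
    [0,0,0]
  ],
  "rotation": [
    [0,0,0],
    [0,0,0],
    [0,0,0],
    [0,0,0],
    [0,0,0],
    [0,0,0],
    [0,0,0],
    [0,0,0],
    [0,0,0],
    [0,0,0]
  ]
}}

```text
clock: 9.8
position: [0.4997, 0.0288, 0.1642]
tool_rot: [0.92, 1.565, -2.025]
force: [-0.2, -0.8, -0.4]
grip_width: -0.0001
```

```bash
python3 go.py|sed -n 2p; python3 pin.py|tail -2; python3 - <<'E'
import cv2,glob
cv2.imwrite("pics/v2.png",cv2.imread(sorted(glob.glob("pics/w_*.png"),key=lambda f:float(f[7:-4]))[-1]))
E
```

```text
t 9.8 pos [0.4997 0.0288 0.1642] bed [[-0.0558  0.0054]] F bed [-0.35 -0.75 -0.41] w -0.00012563829688240933
[[414 240  15  14 146]] [[420.99315068 246.43150685]]
pin [[-0.0534338  -0.06656494]]
```

View pics/v2.png

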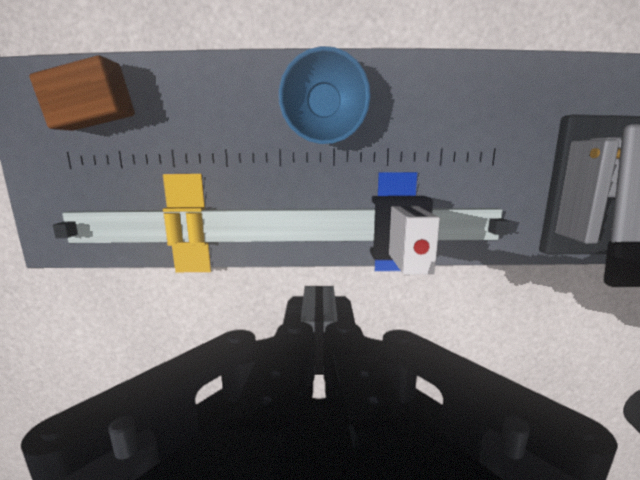

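```bash
python3 - <<'E'
from fit import *
print(inv(ray2z("wrist",[[378,184],[417,184],[376,217],[432,217],[165,190],[203,190],[421,247],[421,247]],[.013,.013,.04,.04,.013,.013,.098,.104])).round(4)[:,1])
from workcell import optics
a=optics.grab_frame("side")[:,:,::-1];b=optics.grab_frame("scene")[:,:,::-1]
for n,im in(("side",a),("scene",b)):
    roi=im[200:300,270:370];hsv=cv2.cvtColor(np.ascontiguousarray(roi),cv2.COLOR_BGR2HSV)
    m=cv2.inRange(hsv,(165,90,60),(180,255,255))|cv2.inRange(hsv,(0,110,60),(6,255,255));k,l,st,c=cv2.connectedComponentsWithStats(m)
    i=[j for j in range(1,k) if st[j,4]>3]
    if i:print(n,st[i,4],inv(ray2z(n,c[i]+[270,200],.099)).round(4))
cv2.imwrite("pics/v3.png",np.hstack([cv2.resize(a[220:300,270:350],(400,400)),cv2.resize(b[200:280,285:365],(400,400))]))
E
```

```text
bed [0.55541018 0.03481214 0.20413945] res [-0.7 -2.   0.8 -2.6  0.2 -0.3 -3.3 -0.5 -0.  -0.6 -3.  -1.  -1.5 -1.3]
[-0.0491 -0.0861 -0.0436 -0.0935  0.1529  0.1165 -0.0669 -0.065 ]
```

View pics/v3.png

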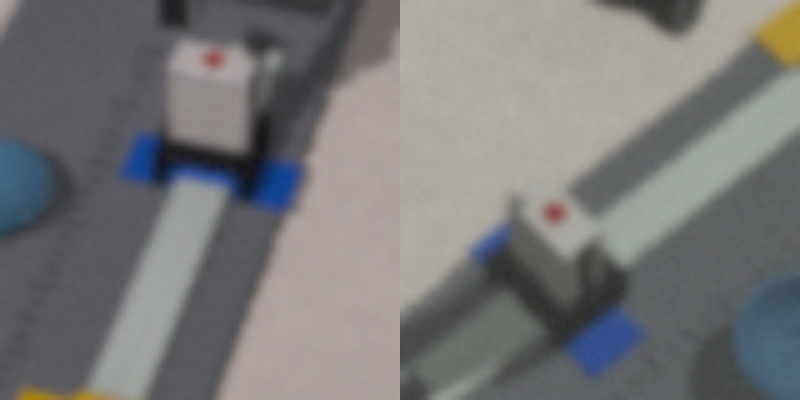

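```bash
python3 -c "
from workcell import bot;print(bot.job_done())"
```

```text
the job is handed in; nothing more can be done
None
```

The stop is in the notch of the blue clip. I pushed it there with the closed fingertips on the fin's end face, on the yellow-clip side. It was never pinched and did not run past the blue clip. The hand is away: I backed it off along the rail and lifted it clear, and handed in at about 10 s.

- **Final position:** in the last wrist picture, measured along the rail, the blue flap is centred at -67.6 mm, the saddle at -68.6 mm and the pin head at -67 mm, so they agree within about 2 mm. The side and scene pictures also show the saddle over the blue flaps. The stop stayed there after the hand left.
- **Forces:** the highest push force I read was about 3.5 N, below the 5–8 N given for the ridge. I only read it between short moves, so I may have missed the peak. The force fell to about 0 as the stop snapped forward.
- **Other things on the desk:** the dish, wooden block and clips in the last pictures look undisturbed. I did not measure the others again.

**What disagreed:**
- **Missed first pass:** the finger went over the fin without touching it. All three cameras showed the closed fingertips about 20–27 mm behind the reported tool point, not 14 mm ahead of it. I went about 45 mm lower and the second push worked.
- **Failed check:** automatic pin detection in the side and scene pictures found nothing at the end, so I judged those two by eye.

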